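Seat a valve plug, then hold the valve body home behind the gauge lip

TASK

Press the brass sealing plug that stands proud in the aluminium valve body down until it is fully seated, then set the body on the two rest rails of the checking fixture with its plug end towards the dial and slide it in by feel behind (under) the gauge lip, against the sprung plunger, until it sits square against both datum pads, without ramming it. Finish while still holding it firmly pressed home there so that the dial can be read: do not let go, because the plunger pushes it back out. Leave the other things on the bench where they are.

Things in the scene. Friction and masses are not known exactly. Their poses are not given: they have to be found in the camera images.
- valve: Loose aluminium valve body, about 0.3 kg, lying upright. Origin: underside, below the centre of its tower; z up, x towards its plug end. Tower: block 40 (x) x 40 (y) x 45 mm high centred on the origin, flat sides to grip across y. Flange: 50 wide (y), 14 mm thick, undersides level, x +20 to +70 mm, with the plug at x +48, y 0. Centre of mass near x +17 mm.
- front_edge (a point): Middle of the lower front edge of the valve body's flange (body x +70, y 0, z 0 mm): the flat front face above it is what meets the datum pads.
- plug (a joint): How far the plug is pressed in, m: 0 = head 8 mm proud of the flange face, 0.008 = fully seated, hard stop. An O-ring drags on it with about 8 N, so it moves only when pushed harder than that and stays where it is left.
- plug_top (a point): Centre of the top of the plug's brass head, 18 mm across and 4 mm thick. Seated, this point is 18 mm above the body's underside (4 mm above the flange face); at joint 0 it is 26 mm above.
- fixture: Checking fixture, fixed to the bench: dark steel base plate 260 (x) x 130 (y) x 15 mm high, origin at the centre of its underside, z up; x points from the open loading end to the dial, the way a part is pushed in. Two rest rails, 10 mm wide, centred on y -16 and +16 mm, run from x -118 to +17 mm, tops 21 mm above the bench. A blue stop block (x +23 to +45, 76 mm wide) carries the lip.
- lip_edge (a point): Middle of the lower front edge of the fixture's gauge lip (fixture x -15, y 0, z 41.5 mm): an 8 mm thick plate, 76 mm wide, yellow front edge, overhanging the rails from here to the stop block, underside 20.5 mm above the rails. A seated plug passes under it with 2.5 mm to spare, a proud one does not. Under it brass guide posts at x +2, y +-32 mm, 8 mm diameter, leave 3 mm beside the flange.
- datum (a point): Point of the fixture midway between the faces of the two datum pads, at rail-top height (fixture x +20, y 0, z 21 mm); axes as the fixture's. With the body home its origin lies 70 mm before this point (x -70 mm in this frame), y 0, z 0.
- pads: The two round steel datum pads, 12 mm diameter, faces at fixture x +20 mm, y +-18 mm, 8 mm above the rails, rigid; origin and axes are those of the fixture (centre of the base plate's underside).
- plunger (a joint): Travel of the dial's sprung plunger, m: 0 = standing out, its brass tip 8 mm before the datum pads; 0.008 when the body is against the pads. Its spring pushes back with about 2.4 N at first touch and 5.6 N at 0.008 (rail friction comes on top, so the push needed is 10 to 20 N): a body let go is pushed back off the pads.
- plunger_tip (a point): Front of the plunger's tip, on the fixture's centre line, 10 mm above the rails.
- dial (a point): Centre of the face of the dial indicator, which lies face up behind the stop block (fixture x +88, y 0, z 45 mm), 57 mm across; its red needle turns as the plunger goes in.
- toolholder: Bystander: steel taper tool holder standing on its nut, 160 mm tall, 63 mm across; origin at its underside. Leave it alone.
- setting_ring: Bystander: steel setting ring, 60 mm across, 16 mm high; origin at its underside. Leave it alone.
- magnifier: Bystander: black hand magnifier lying flat, 86 mm lens ring, 180 mm long overall; origin at its underside. Leave it alone.
- micrometer: Bystander: micrometer lying flat, about 130 mm long; origin at its underside. Leave it alone.
- parts_bin: Bystander: blue plastic bin of turned parts, 160 x 105 x 70 mm; origin at its underside. Leave it alone.
- plug_tray: Bystander: grey tray of spare brass plugs, 100 x 70 x 22 mm; origin at its underside. Leave it alone.
Things that resemble listed ones, but are neither listed nor needed, are in the scene too. There is more than one size of the valve; the job needs the middle-sized.

How it is judged (in metres and radians):
On the way, in this order (a step that is already met when the one before it is completed fails the run):
1. the plug is pressed down until seated (within 1.5 mm of its stop) (value of joint plug above 0.0065 m), for 0.2 s.
2. the valve body rests on the rails with its front edge under the lip, still short of the pads (x of valve in the frame of datum between -0.102 and -0.073 m and z of valve in the frame of datum between -0.004 and 0.004 m and x of plug_top in the frame of datum above -0.056 m), for 0.05 s.
3. the body is home against both pads, pressed there by the gripper (x of valve in the frame of datum between -0.072 and -0.067 m and y of valve in the frame of datum between -0.006 and 0.006 m and z of valve in the frame of datum between -0.003 and 0.003 m and x of plug_top in the frame of datum above -0.026 m and angle between the x axis of valve and the x axis of fixture, either way round below 0.06 rad and angle between valve's own z axis and vertical below 0.06 rad and value of joint plug above 0.0065 m and value of joint plunger above 0.0055 m and contact force between valve and pads above 2 N and contact force between the fingers and valve above 2 N), for 0.3 s.
At the end, for the whole second after the job is handed in: Still held by the gripper: plug seated within 1.5 mm; body at rest on the rails (3 mm, 0.06 rad), plug end under the lip, front edge within 2 mm of the pads, 6 mm of centre, 0.06 rad of square, plunger in over 5.5 mm, over 2 N of body on pads and of fingers on body (all of step 3 and linear speed of valve below 0.01 m/s); the arm keeps its last pose, push and grip.
It fails at once if a bystander is moved more than 25 mm (distance of any of toolholder, setting_ring, magnifier, micrometer, parts_bin, plug_tray from where it was at the start of the episode above 0.025 m).
It fails at once if the body is rammed against the pads with more than 60 N (contact force between valve and pads above 60 N).
It fails at once if the valve body is tipped over (more than 0.6 rad) (angle between valve's own z axis and vertical above 0.6 rad).
It also fails if it takes over 56 s, if anything falls off the work surface, if the arm or the gripper's body presses on something with over 40 N, if the wrist force passes 120 N, or if a joint passes its speed limit or range.

ROBOT

A 6-joint arm with a two-finger parallel gripper is mounted at the origin on the work surface. World frame = base frame: x ahead of the robot, y to its left, z up, the work surface at z = 0. Lengths are in m, angles in degrees, forces in N, time in s.
With the tool pointing down it reaches from about 0.375 to 0.9 m from the base axis. Payload 3.1 kg.
Tool frame: the origin (TCP) lies midway between the tips of the shut fingers; the grasp point (between the pads) lies 19 mm behind it; z points along the fingers, y is the line along which they close (so a half turn about z gives the same grasp; the last joint's range is limited). The gripper opens to 87 mm and grips with 3 to 60 N. Pads are 19 mm wide; open, the fingers measure 117 mm over their backs; the gripper's body (75 mm by 190 mm) begins 51 mm behind the grasp point.
Start: joints at [-85.17, 30.224, 82.088, -0, 67.689, -10.227], TCP at [0.162, -0.604, 0.223] pointing down, gripper open.
Joint ranges: [-176.69, 176.69], [-43.24, 126.21], [12.49, 139.97], [-82, 262], [0, 151.66], [-163.58, 163.58]. Speed limits (degrees/s): [159.86, 159.86, 180, 180, 180, 180].

INTERFACE

Orientations are given as a 3x3 rotation matrix whose columns are the frame's x, y, z axes.
In Python, from rig import read_state, optics, bot gives the robot as it stands. The module is installed in compiled form; this text tells all that it offers.
- The arm moves only by the tool send_rows, never from a script. Its argument "commands" is a list of rows, each a list of 7 numbers: the turn, a rotation vector about the tool's x, y, z in units of 5 degrees (1.0 is 5 degrees), then the shift along the tool's x, y, z in units of 30 mm (1.0 is 30 mm), then the opening, from 0 (shut) to 1 (fully open). In form: [[rx, ry, rz, tx, ty, tz, gripper], ...]. A call has 1 to 20 rows; each row is the pose to reach, as a shift and turn from the pose commanded when the call began, along the tool's axes at that moment; what a row does not reach only later rows make up. A row lasts 1/12 s, in which the tool goes at most 41.7 mm and 7.16 degrees, less where a joint would pass 70% of its speed; a pose out of reach is approached as far as the arm can. A call with a gripper value outside its range is refused whole. The fingers move at their own pace and stop on an object; the grip force is fixed at half the most. Time passes only in rows, so rows that repeat a pose let the fingers close. It gives the time, the measured TCP pose, the force, the opening and the grip force at its end, in the units of the state.
- read_state(): the state, without advancing time (a new reading comes with each control period).
- optics.capture(name): name is "side" or "top"; returns a dict with "image" (384x512x3 uint8, blue, green, red), "intrinsics" (3x3 intrinsics, pixels), "extrinsics" (4x4, takes a point from world to camera coordinates). Camera axes: x right, y down, z forward; pixel columns grow to the right and rows downward; lengths in m; the calibration is good to about 2 mm. A picture is of the moment at which its call begins. There is no depth.
- bot.hand_in(): hands the job in; it is judged then, once.
The state is a dict: "time_s": time; "joint_positions": joint angles; "qvel": joint speeds; "tau": joint torques, N m; "position": TCP position; "tcp_rot": TCP orientation; "force": force on the tool from outside, world axes, zero at the start; "moment": the same for the moment, N m; "opening": opening from 0.0 (shut) to 1.0 (fully open); "grasp_force": force on a finger pad.
Only numpy, scipy, OpenCV 4.12 (cv2) and the standard library are available. Lean on these libraries where they do the work, as an engineer would, in place of code of your own. Each camera call takes 0.05 s, during which the arm holds its last target. There are 200 camera calls.

## Working session

There is one attempt and no reset: what is moved stays moved. The work goes in short steps, Python scripts to look and compute and a tool call to move; the robot and the scene stay as the last step left them, time stands still between calls to the robot, and variables do not carry over. Pictures are saved under pics/ and viewed, at most 10 in all, crops included, and the job is handed in when it is done.

Besides the shell and the picture viewer there is one more tool, called after "Emit:" as a command line: name --pt "numbers of a row" for each row, then --argument value for the rest. send_rows: Moves the arm, as the interface text tells. Its arguments: {"type":"object","properties":{"commands":{"type":"array","items":{"type":"array","items":{"type":"number"}}}},"required":["commands"]}

```bash
mkdir -p pics
cat > h.py <<'E'
import numpy as np, cv2
from rig import read_state, optics, bot
def cap(n):
    d=optics.capture(n); return d["image"],np.array(d["intrinsics"]),np.array(d["extrinsics"])
def ray(K,E,uv,z):
    R,t=E[:3,:3],E[:3,3]; c=-R.T@t
    d=R.T@np.linalg.inv(K)@np.array([uv[0],uv[1],1.]); return c+d*(z-c[2])/d[2]
def proj(K,E,p):
    q=K@(E[:3,:3]@np.array(p,float)+E[:3,3]); return q[:2]/q[2]
E
python3 - <<'E'
from h import *
for n in("top","side"):
    im,K,E=cap(n); cv2.imwrite(f"pics/{n}0.png",cv2.resize(im,(800,600),interpolation=cv2.INTER_CUBIC)); np.savez(n+"0.npz",im=im,K=K,E=E)
    print(n,K[0,0],(-E[:3,:3].T@E[:3,3]).round(3),E[:3,:3].round(2).tolist())
print(read_state())
E
```

```text
top 348.4140535752694 [0.488 0.011 1.024] [[-0.0, -1.0, -0.01], [-0.99, 0.0, -0.11], [0.11, 0.01, -0.99]]
side 347.3617059501511 [0.006 0.66  0.756] [[-0.75, -0.66, 0.02], [-0.41, 0.45, -0.79], [0.52, -0.6, -0.61]]
{'time_s': 0.1, 'joint_positions': array([-8.51701872e+01,  3.02769884e+01,  8.21490562e+01, -1.03967678e-03,
        6.76897902e+01, -1.02276274e+01]), 'qvel': array([-0.05426918, -0.10589018, -0.15752348,  0.02739887, -0.05443213,
       -0.02690259]), 'tau': array([-1.91007380e-04, -4.40983701e+01, -1.77150768e+01,  6.35634572e-02,
        5.34212391e-02, -3.97026463e-05]), 'position': array([ 0.16233009, -0.60286254,  0.22163352]), 'tcp_rot': array([[ 9.65664107e-01,  2.59793758e-01, -1.86947324e-04],
       [ 2.59793600e-01, -9.65662070e-01,  2.01310513e-03],
       [ 3.42464207e-04, -1.99255108e-03, -9.99997956e-01]]), 'force': array([-0.37313635,  0.61740035, -0.13408381]), 'moment': array([-0.00468294, -0.02604046,  0.03349329]), 'grasp_force': 0.0, 'opening': 1.0020773947347443}
```

View pics/top0.png

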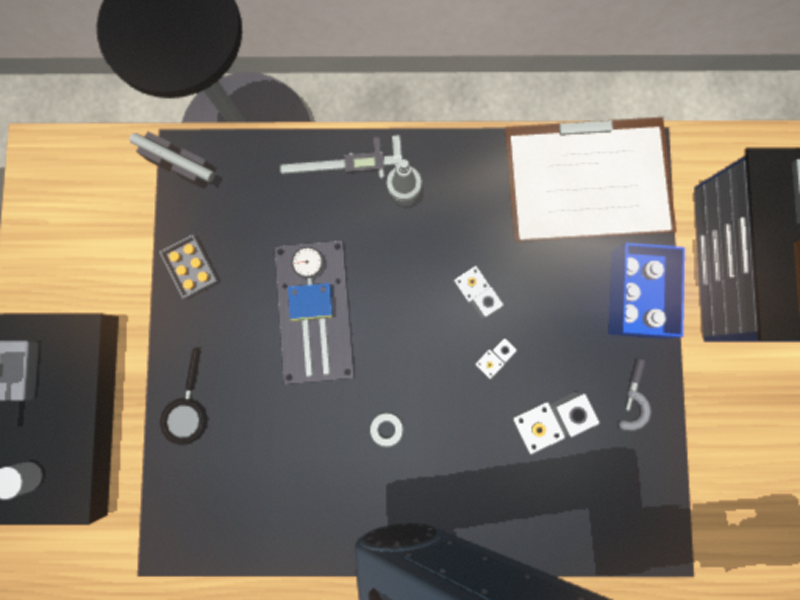

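View pics/side0.png

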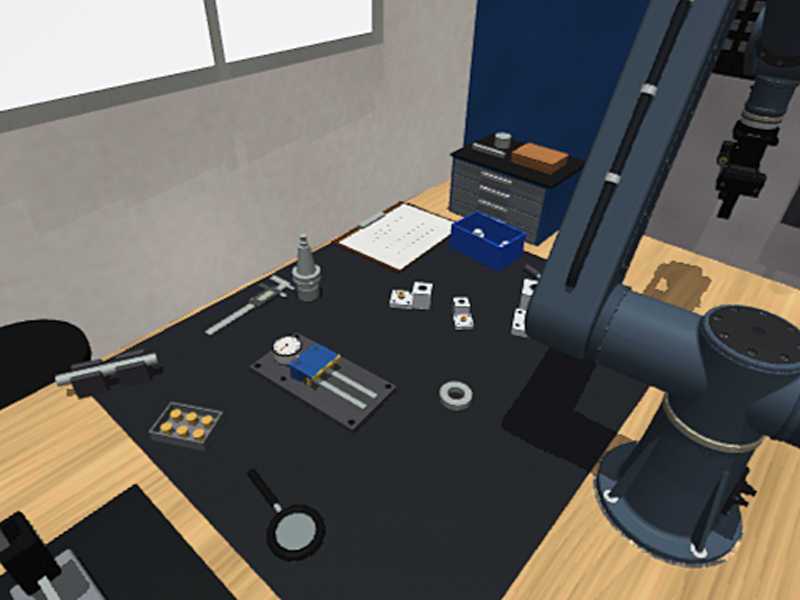

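The top view (800x600 scale) shows three bodies that could be the valve: middle at (478,290), small at (495,358) and large at (555,422). The middle-sized one is at (478,290), with its plug end up-left at (472,282) and its tower at (488,302). The fixture is at (315,310), dial end up. I'll check the sizes by measuring and take one close crop.

```bash
cat > m.py <<'E'
from h import *
d=np.load("top0.npz"); im,K,E=d["im"],d["K"],d["E"]
hsv=cv2.cvtColor(im,cv2.COLOR_BGR2HSV)
w=cv2.inRange(im,(130,130,130),(255,255,255))
for c in cv2.findContours(w,0,2)[0]:
    a=cv2.contourArea(c); x,y,ww,hh=cv2.boundingRect(c)
    if a>30 and x>170 and x<390 and y>140 and y<300:
        r=cv2.minAreaRect(c); P=np.array([ray(K,E,p,0.02)[:2] for p in cv2.boxPoints(r)])
        print("white",a,np.round(r[0],1),"mm",(np.linalg.norm(P[1]-P[0])*1e3).round(),(np.linalg.norm(P[2]-P[1])*1e3).round(),P.round(3).tolist())
m=cv2.inRange(hsv,(12,90,90),(32,255,255))
for c in cv2.findContours(m,0,1)[0]:
    M=cv2.moments(c)
    if M["m00"]>3:
        u=np.array([M["m10"],M["m01"]])/M["m00"]
        if 170<u[0]<390 and 140<u[1]<300: print("brass",M["m00"],u.round(1),ray(K,E,u,.026).round(4))
m=cv2.inRange(hsv,(100,120,60),(125,255,255))
for c in cv2.findContours(m,0,1)[0]:
    if cv2.contourArea(c)>200: r=cv2.minAreaRect(c);print("blue",r,[ray(K,E,p,.05)[:2].round(3).tolist() for p in cv2.boxPoints(r)])
a=cv2.resize(im[160:260,280:355],None,fx=5.3,fy=5.3,interpolation=3); b=cv2.resize(im[150:250,170:245],None,fx=5.3,fy=5.3,interpolation=3)
cv2.imwrite("pics/crop.png",np.hstack([a,b])); print(a.shape)
E
python3 m.py
```

```text
white 332.5 [247.  274.5] mm 57.0 58.0 [[0.402, 0.077], [0.402, 0.021], [0.343, 0.021], [0.343, 0.077]]
white 628.0 [344.5 273.5] mm 73.0 73.0 [[0.392, -0.178], [0.424, -0.244], [0.358, -0.275], [0.327, -0.21]]
white 432.5 [369.5 265.5] mm 60.0 61.0 [[0.412, -0.258], [0.438, -0.312], [0.383, -0.338], [0.357, -0.284]]
white 315.0 [317.5 228.5] mm 74.0 40.0 [[0.49, -0.113], [0.542, -0.165], [0.513, -0.193], [0.462, -0.141]]
white 127.5 [207.2 221.5] mm 14.0 102.0 [[0.572, 0.176], [0.574, 0.162], [0.472, 0.152], [0.471, 0.166]]
white 132.0 [196.  221.9] mm 14.0 110.0 [[0.576, 0.209], [0.577, 0.195], [0.467, 0.184], [0.466, 0.197]]
white 491.0 [305.8 186.8] mm 54.0 92.0 [[0.646, -0.074], [0.676, -0.119], [0.599, -0.168], [0.569, -0.124]]
white 239.5 [196.  167.5] mm 53.0 50.0 [[0.705, 0.226], [0.705, 0.173], [0.655, 0.172], [0.655, 0.225]]
brass 42.5 [344.6 274.6] [ 0.3728 -0.2256  0.026 ]
brass 4.0 [313. 233.] [ 0.489  -0.1389  0.026 ]
brass 13.0 [301.8 179.8] [ 0.6421 -0.1091  0.026 ]
blue ((198.09381103515625, 192.07879638671875), (20.1846981048584, 27.288328170776367), 85.03025817871094) [[0.629, 0.228], [0.636, 0.151], [0.579, 0.145], [0.572, 0.221]]
blue ((413.9637756347656, 194.11550903320312), (46.33167266845703, 41.575191497802734), 3.3664608001708984) [[0.543, -0.35], [0.66, -0.362], [0.652, -0.492], [0.535, -0.478]]
(530, 398, 3)
```

View pics/crop.png

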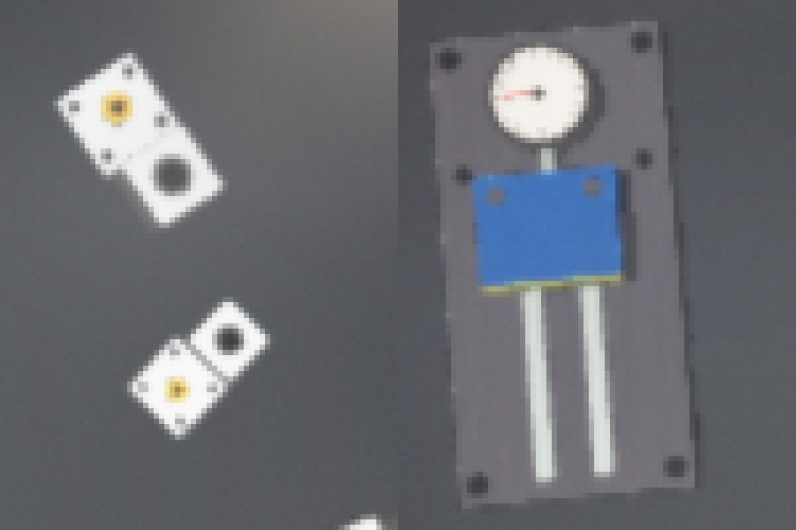

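The crop confirms the choice: the middle body measures about 54x92 mm (50x90 expected), with its plug at px (302,180) and its tower hole at px (312,193). The rails are at px (196,222) and (207,221) and the dial is at (196,167). Next, finer measurement in both views.

```bash
cat > m2.py <<'E'
from h import *
from scipy.spatial.transform import Rotation
def blob(mask,near,rad):
    best=None
    for c in cv2.findContours(mask,cv2.RETR_LIST,1)[0]:
        r=cv2.minAreaRect(c); dd=np.hypot(*(np.array(r[0])-near))
        if dd<rad and cv2.contourArea(c)>5 and (best is None or cv2.contourArea(c)>cv2.contourArea(best)): best=c
    return best
for n in("top","side"):
    d=np.load(n+"0.npz"); im,K,E=d["im"],d["K"],d["E"]; S=4
    big=cv2.resize(im,None,fx=S,fy=S,interpolation=cv2.INTER_CUBIC); hsv=cv2.cvtColor(big,cv2.COLOR_BGR2HSV)
    pts=lambda c:(np.asarray(c,float).reshape(-1,2)+.5)/S-.5
    W=cv2.inRange(hsv,(0,0,125),(180,60,255)); Y=cv2.inRange(hsv,(12,90,80),(35,255,255)); D=cv2.inRange(hsv,(0,0,0),(180,255,110))
    R=lambda p,z: ray(K,E,p,z)[:2]
    pos=dict(top=dict(val=(306,187),plug=(302,180),hole=(312,193),r1=(196,222),r2=(207,221),dial=(196,167)),
             side=dict(val=(264,188),plug=(257,189),hole=(271,184),r1=(215,250),r2=(225,243),dial=(183,221)))[n]
    if n=="side": print("yellow contours",[(pts(cv2.minAreaRect(c)[0]).round(1).tolist(),cv2.contourArea(c)/16) for c in cv2.findContours(Y,0,1)[0] if cv2.contourArea(c)>60 and 150<cv2.minAreaRect(c)[0][0]/S<320])
    def cen(c): M=cv2.moments(c); return pts([M["m10"]/M["m00"],M["m01"]/M["m00"]])[0]
    res={}
    for k,m,z in(("plug",Y,.026),("hole",D,.045),("dial",W,.045)):
        c=blob(m,np.array(pos[k])*S,6*S)
        if c is None: print(n,k,"none");continue
        u=cen(cv2.convexHull(c)); print(n,k,u.round(1),R(u,z).round(4),cv2.contourArea(c)/16)
    for k in("r1","r2"):
        c=blob(W,np.array(pos[k])*S,14*S)
        if c is None: print(n,k,"none");continue
        P=np.array([R(p,.021) for p in pts(cv2.boxPoints(cv2.minAreaRect(c)))])
        q=np.array([R(p,.021) for p in pts(c)])
        r=cv2.minAreaRect((q*1000).astype(np.float32)); b=cv2.boxPoints(r)/1000; b=b[np.argsort(b[:,0])]
        near=b[:2].mean(0);far=b[2:].mean(0);v=far-near
        print(n,k,"near",near.round(4),"far",far.round(4),"L",np.linalg.norm(v).round(4),"w",min(r[1]),"yaw",np.degrees(np.arctan2(v[1],v[0])).round(2))
    if n=="top":
        c=blob(W,np.array(pos["val"])*S,8*S); e=cv2.approxPolyDP(c,6,True)
        print("valve corners px",pts(e).round(1).tolist(),"z14",[R(p,.014).round(4).tolist() for p in pts(e)],"z45",[R(p,.045).round(4).tolist() for p in pts(e)])
E
python3 m2.py
```

```text
top plug [301.6 179.9] [ 0.6418 -0.1087] 19.34375
top hole [312.2 192.7] [ 0.6023 -0.1356] 18.71875
top dial [196.1 167.2] [0.6759 0.1942] 266.375
top r1 near [0.4647 0.1918] far [0.597  0.1918] L 0.1323 w 80.01837158203125 yaw 0.03
top r2 near [0.4647 0.1918] far [0.597  0.1918] L 0.1323 w 80.01837158203125 yaw 0.03
valve corners px [[303.6, 169.4], [289.9, 179.4], [298.4, 192.4], [302.6, 192.9], [310.6, 202.6], [322.1, 194.1]] z14 [[0.6749, -0.1164], [0.6453, -0.0757], [0.6069, -0.1001], [0.6054, -0.1125], [0.5769, -0.1353], [0.6017, -0.1692]] z45 [[0.6692, -0.1125], [0.6405, -0.073], [0.6033, -0.0967], [0.6018, -0.1087], [0.5741, -0.1308], [0.5982, -0.1637]]
yellow contours [([[197.0, 244.0]], 10.03125), ([[208.9, 235.2]], 43.21875), ([[296.4, 203.0]], 8.0), ([[256.0, 188.1]], 11.40625), ([[211.2, 154.1]], 34.875), ([[278.4, 132.9]], 402.40625)]
side plug [256.1 188. ] [ 0.6375 -0.1011] 11.40625
side hole [270.  183.8] [ 0.6013 -0.1327] 10.5625
side dial [183.2 220.8] [0.6752 0.1964] 145.21875
side r1 near [0.4692 0.1933] far [0.5729 0.2029] L 0.1042 w 11.709100723266602 yaw 5.3
side r2 near [0.4692 0.1933] far [0.5729 0.2029] L 0.1042 w 11.709100723266602 yaw 5.3
```

```bash
cat > m3.py <<'E'
from h import *
S=4
for n,th,b in(("top",(90,235,215,142),(185,188,216,245)),("side",(0,0,0,0),(195,225,240,262))):
    d=np.load(n+"0.npz"); im,K,E=d["im"],d["K"],d["E"]
    big=cv2.resize(im,None,fx=S,fy=S,interpolation=cv2.INTER_CUBIC); g=cv2.cvtColor(big,cv2.COLOR_BGR2GRAY); hsv=cv2.cvtColor(big,cv2.COLOR_BGR2HSV)
    m=np.zeros_like(g); x0,y0,x1,y1=[v*S for v in b]; m[y0:y1,x0:x1]=((g>145)&(hsv[...,1]<60)).astype(np.uint8)[y0:y1,x0:x1]*255
    for c in cv2.findContours(m,0,1)[0]:
        if cv2.contourArea(c)/16<40: continue
        q=np.array([ray(K,E,p,.021)[:2] for p in (c.reshape(-1,2)+.5)/S-.5])
        r=cv2.minAreaRect((q*1000).astype(np.float32)); bb=cv2.boxPoints(r)/1000; bb=bb[np.argsort(bb[:,0])]
        a,f=bb[:2].mean(0),bb[2:].mean(0); v=f-a
        print(n,"near",a.round(4),"far",f.round(4),"L",np.linalg.norm(v).round(4),"w",min(r[1]),"yaw",np.degrees(np.arctan2(v[1],v[0])).round(2))
    t=np.radians(5.4); Rz=np.array([[np.cos(t),-np.sin(t)],[np.sin(t),np.cos(t)]]); o=np.array([.6757,.1950])-Rz@[.088,0]
    for nm,p in(("rail1",(-118,16,21)),("rail2",(-118,-16,21)),("lipL",(-15,38,41.5)),("lipR",(-15,-38,41.5)),("dial",(88,0,45))):
        print(n,nm,proj(K,E,[*(o+Rz@(np.array(p[:2])/1e3)),p[2]/1e3]).round(1))
    Y=cv2.inRange(hsv,(15,80,70),(38,255,255)); sub=Y[y0-30*S:y1,x0-20*S:x1+20*S]
    ys,xs=np.nonzero(sub); ys=(ys+y0-30*S)/S; xs=(xs+x0-20*S)/S; print("yellow ext",xs.min(),xs.max(),ys[xs<xs.min()+1].mean(),ys[xs>xs.max()-1].mean(),len(xs)/16)
print("fix origin",o)
E
python3 m3.py
```

```text
top near [0.4675 0.1974] far [0.5766 0.1973] L 0.109 w 26.037952423095703 yaw -0.05
top near [0.4711 0.1662] far [0.5801 0.1663] L 0.1091 w 24.583900451660156 yaw 0.03
top rail1 [197.2 240.1]
top rail2 [208.3 239. ]
top lipL [185.4 204.5]
top lipR [212.1 201.9]
top dial [195.8 167.3]
yellow ext 187.0 211.5 204.64285714285714 202.6 2.875
side near [0.4697 0.1934] far [0.5717 0.2029] L 0.1024 w 9.790005683898926 yaw 5.28
side near [0.4725 0.1617] far [0.5738 0.1712] L 0.1017 w 9.852479934692383 yaw 5.35
side rail1 [233.5 259.7]
side rail2 [240.4 252.8]
side lipL [200.1 243.1]
side lipR [217.5 228.4]
side dial [183.5 220.5]
yellow ext 189.75 218.0 231.83333333333334 228.1 67.0
fix origin [0.58809055 0.18671847]
```

Emit:
send_rows --pt "0 0 -3.94 19.73 -11.85 1.5 0" --pt "0 0 -3.94 19.73 -11.85 1.5 0" --pt "0 0 -3.94 19.73 -11.85 1.5 0" --pt "0 0 -3.94 19.73 -11.85 1.5 0" --pt "0 0 -3.94 19.73 -11.85 1.5 0" --pt "0 0 -3.94 19.73 -11.85 1.5 0" --pt "0 0 -3.94 19.73 -11.85 1.5 0" --pt "0 0 -3.94 19.73 -11.85 1.5 0" --pt "0 0 -3.94 19.73 -11.85 1.5 0" --pt "0 0 -3.94 19.73 -11.85 1.5 0" --pt "0 0 -3.94 19.73 -11.85 1.5 0" --pt "0 0 -3.94 19.73 -11.85 1.5 0" --pt "0 0 -3.94 19.73 -11.85 1.5 0" --pt "0 0 -3.94 19.73 -11.85 1.5 0" --pt "0 0 -3.94 19.73 -11.85 1.5 0" --pt "0 0 -3.94 19.73 -11.85 1.5 0" --pt "0 0 -3.94 19.73 -11.85 3.4 0" --pt "0 0 -3.94 19.73 -11.85 5.0 0" --pt "0 0 -3.94 19.73 -11.85 5.0 0" --pt "0 0 -3.94 19.73 -11.85 5.0 0"

```text
time_s: 1.77
position: [0.6369, -0.1036, 0.0655]
tcp_rot: [[0.821, 0.571, -0.013], [0.572, -0.821, 0.005], [-0.008, -0.011, -1.0]]
force: [-1.1, -0.1, -1.0]
opening: 0.006
grasp_force: 0.0
```

```bash
cat >> h.py <<'E'
def go(x,y,z,yaw):
    s=read_state(); R=np.array(s["tcp_rot"]); t=R.T@(np.array([x,y,z])-s["position"])/.03
    cy=np.degrees(np.arctan2(R[1,0],R[0,0])); print("t",s["time_s"],"pos",s["position"].round(4),"yaw",cy.round(2),"F",np.round(s["force"],1),"open",round(s["opening"],3),"gf",s["grasp_force"],"\n rz",round(-(yaw-cy)/5,2),"shift",t.round(2), "tilt",R[:2,2].round(4))
E
python3 - <<'E'
from h import *
go(.6414,-.107,.045,34.8)
im,K,E=cap("side"); u=proj(K,E,[.6414,-.107,.03]).astype(int)
im2,K2,E2=cap("top")
a=im[u[1]-50:u[1]+50,u[0]-65:u[0]+65]; cv2.imwrite("pics/press.png",cv2.resize(a,None,fx=6,fy=6,interpolation=3)); print(u,proj(K,E,read_state()["position"]))
E
```

```text
t 1.7667 pos [ 0.6369 -0.1036  0.0655] yaw 34.86 F [-1.1 -0.1 -1. ] open 0.006 gf 0.0 
 rz 0.01 shift [0.06 0.19 0.68] tilt [-0.0134  0.0047]
[256 185] [256.66585629 176.43089   ]
```

View pics/press.png

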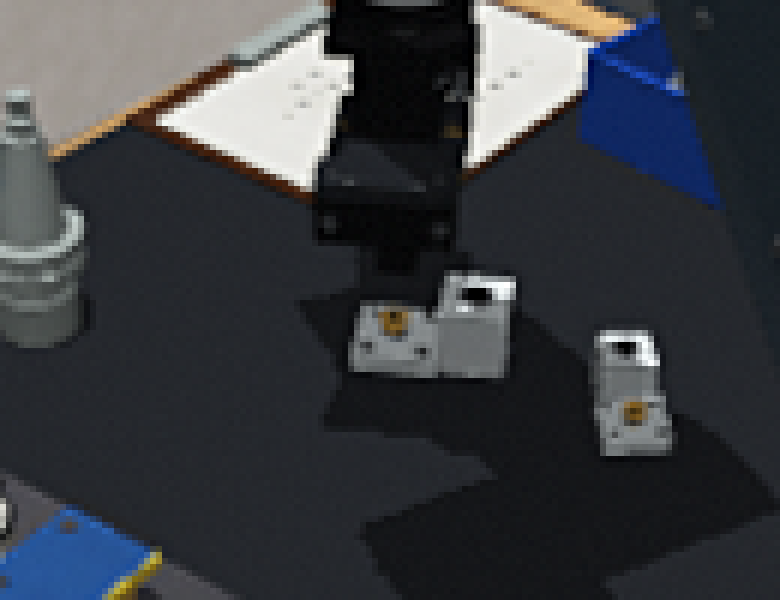

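The shut fingers hang directly over the brass plug (crop about (395,320)), and the tower is clear of them. I'll lower to just above the plug.

Emit:
send_rows --pt "0 0 0 0 0 0.5 0" --pt "0 0 0 0 0 1.0 0" --pt "0 0 0 0 0 1.2 0" --pt "0 0 0 0 0 1.2 0" --pt "0 0 0 0 0 1.2 0" --pt "0 0 0 0 0 1.2 0"

```text
time_s: 2.37
position: [0.6428, -0.1072, 0.0384]
tcp_rot: [[0.822, 0.57, 0.003], [0.57, -0.822, -0.001], [0.002, 0.003, -1.0]]
force: [0.8, 0.9, -0.7]
opening: 0.008
grasp_force: 0.0
```

```bash
python3 -c "
from h import *
go(.6414,-.107,.018,34.8)"
```

```text
t 2.3667 pos [ 0.6428 -0.1072  0.0384] yaw 34.73 F [ 0.8  0.9 -0.7] open 0.008 gf 0.0 
 rz -0.01 shift [-0.04 -0.03  0.68] tilt [ 0.0031 -0.0011]
```

Emit:
send_rows --pt "0 0 0 0 0 0.2 0" --pt "0 0 0 0 0 0.3 0" --pt "0 0 0 0 0 0.4 0" --pt "0 0 0 0 0 0.45 0" --pt "0 0 0 0 0 0.5 0" --pt "0 0 0 0 0 0.55 0" --pt "0 0 0 0 0 0.6 0" --pt "0 0 0 0 0 0.65 0" --pt "0 0 0 0 0 0.65 0" --pt "0 0 0 0 0 0.65 0"

```text
time_s: 3.2
position: [0.6417, -0.1064, 0.0183]
tcp_rot: [[0.821, 0.57, 0.0], [0.57, -0.821, -0.0], [-0.0, 0.0, -1.0]]
force: [-3.1, 0.8, 8.0]
opening: 0.004
grasp_force: 4.1
```

Emit:
send_rows --pt "0 0 0 0 0 0.05 0" --pt "0 0 0 0 0 0.1 0" --pt "0 0 0 0 0 0.15 0" --pt "0 0 0 0 0 0.15 0" --pt "0 0 0 0 0 0.15 0" --pt "0 0 0 0 0 0.15 0"

```text
time_s: 3.7
position: [0.6418, -0.1065, 0.0181]
tcp_rot: [[0.821, 0.571, 0.001], [0.571, -0.821, -0.001], [0.0, 0.001, -1.0]]
force: [-8.4, 2.8, 30.3]
opening: 0.003
grasp_force: 15.0
```

The plug hit its hard stop at z 18.1 mm with 30 N. Now I'll raise, open and move over the tower.

Emit:
send_rows --pt "0 0 0 0 0 -0.5 0" --pt "0 0 0 0 0 -1.5 0" --pt "0 0 0 0 0 -2.5 0" --pt "0 0 0 0 0 -2.9 1" --pt "0 0 0 -0.6 0 -2.9 1" --pt "0 0 0 -1.6 0 -2.9 1" --pt "0 0 0 -1.6 0 -2.9 1" --pt "0 0 0 -1.6 0 -2.9 1" --pt "0 0 0 -1.6 0 -2.9 1" --pt "0 0 0 -1.6 0 -2.9 1"

```text
time_s: 4.53
position: [0.6029, -0.1336, 0.0992]
tcp_rot: [[0.821, 0.57, 0.0], [0.57, -0.821, 0.0], [0.0, 0.0, -1.0]]
force: [-0.3, 0.0, -0.2]
opening: 0.452
grasp_force: 0.0
```

Run:
```python
from h import *
go(.602,-.134,.01,34.8)
im,K,E=cap("side"); u=proj(K,E,[.62,-.12,.03]).astype(int)
a=im[u[1]-50:u[1]+50,u[0]-65:u[0]+65].copy(); cv2.imwrite("pics/g1.png",cv2.resize(a,None,fx=6,fy=6,interpolation=3))
S=4; big=cv2.resize(im,None,fx=S,fy=S,interpolation=3); hsv=cv2.cvtColor(big,cv2.COLOR_BGR2HSV)
for nm,m,z in(("hole",cv2.inRange(hsv,(0,0,0),(180,255,110)),.045),("plug",cv2.inRange(hsv,(12,90,80),(35,255,255)),.018)):
  for c in cv2.findContours(m,cv2.RETR_LIST,1)[0]:
    M=cv2.moments(c)
    if 80<M["m00"]<500:
        p=np.array([M["m10"],M["m01"]])/M["m00"]/S-.375
        if np.hypot(*(p-u))<20: print(nm,p.round(1),M["m00"]/16,ray(K,E,p,z).round(4))
```

```text
t 4.5333 pos [ 0.6029 -0.1336  0.0992] yaw 34.77 F [-0.3  0.  -0.2] open 0.452 gf 0.0 
 rz -0.01 shift [-0.03 -0.01  2.97] tilt [0.0005 0.0001]
plug [256.4 189.1] 9.34375 [ 0.6395 -0.1049  0.018 ]
```

View pics/g1.png

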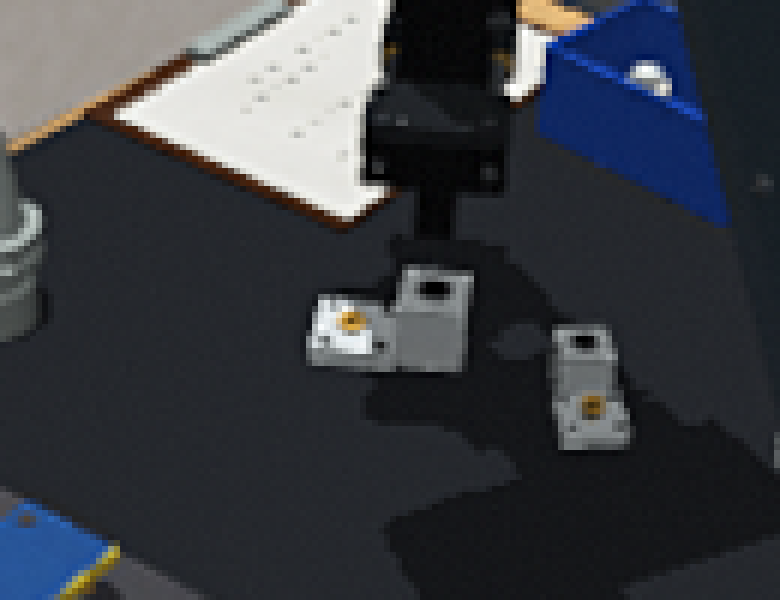

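The plug head now sits low (crop (352,321)) and the body hasn't moved; the fingers are over the tower at (435,270). I'll finish opening, descend and grip.

Emit:
send_rows --pt "0 0 0 0 0 0.2 1" --pt "0 0 0 0 0 0.5 1" --pt "0 0 0 0 0 0.8 1" --pt "0 0 0 0 0 1.0 1" --pt "0 0 0 0 0 1.2 1" --pt "0 0 0 0 0 1.5 1" --pt "0 0 0 0 0 2.2 1" --pt "0 0 0 0 0 2.8 1" --pt "0 0 0 0 0 2.95 1" --pt "0 0 0 0 0 2.95 1" --pt "0 0 0 0 0 2.95 1" --pt "0 0 0 0 0 2.95 0" --pt "0 0 0 0 0 2.95 0" --pt "0 0 0 0 0 2.95 0" --pt "0 0 0 0 0 2.95 0" --pt "0 0 0 0 0 2.95 0" --pt "0 0 0 0 0 2.95 0" --pt "0 0 0 0 0 2.95 0" --pt "0 0 0 0 0 2.95 0" --pt "0 0 0 0 0 2.95 0"

```text
time_s: 6.25
position: [0.6022, -0.1338, 0.0111]
tcp_rot: [[0.822, 0.57, -0.0], [0.57, -0.822, -0.0], [-0.0, -0.0, -1.0]]
force: [0.1, 0.8, 0.1]
opening: 0.461
grasp_force: 29.8
```

Emit:
send_rows --pt "0 0 0 0 0 0 0" --pt "0 0 0 0 0 0 0" --pt "0 0 0 0 0 0 0"

```text
time_s: 6.5
position: [0.6022, -0.1338, 0.0111]
tcp_rot: [[0.822, 0.57, -0.0], [0.57, -0.822, 0.0], [-0.0, -0.0, -1.0]]
force: [-0.8, 0.7, 0.2]
opening: 0.462
grasp_force: 29.8
```

Emit:
send_rows --pt "0 0 0 0 0 -0.5 0" --pt "0 0 0 0 0 -1.2 0" --pt "0 0 0 0 0 -2.2 0" --pt "0 0 0 0 0 -3.0 0" --pt "0 0 0 0 0 -3.3 0" --pt "0 0 0 0 0 -3.3 0" --pt "0 0 0 0 0 -3.3 0"

```text
time_s: 7.08
position: [0.6015, -0.1336, 0.1093]
tcp_rot: [[0.822, 0.57, -0.001], [0.57, -0.822, 0.0], [-0.001, -0.001, -1.0]]
force: [-0.4, 0.5, -4.0]
opening: 0.454
grasp_force: 29.8
```

```bash
python3 -c "
from h import *
go(.4881,.1779,.11,5.3)"
```

```text
t 7.0833 pos [ 0.6015 -0.1336  0.1093] yaw 34.76 F [-0.4  0.5 -4. ] open 0.454 gf 29.774007964879274 
 rz 5.89 shift [ 2.810e+00 -1.068e+01 -1.000e-02] tilt [-0.0013  0.0005]
```

Emit:
send_rows --pt "0 0 0.15 0.07 -0.27 0 0" --pt "0 0 0.45 0.21 -0.8 0 0" --pt "0 0 0.9 0.42 -1.6 0 0" --pt "0 0 1.35 0.63 -2.4 0 0" --pt "0 0 1.8 0.84 -3.2 0 0" --pt "0 0 2.25 1.05 -4.0 0 0" --pt "0 0 2.7 1.26 -4.8 0 0" --pt "0 0 3.15 1.47 -5.6 0 0" --pt "0 0 3.6 1.68 -6.4 0 0" --pt "0 0 4.05 1.9 -7.2 0 0" --pt "0 0 4.5 2.1 -8.0 0 0" --pt "0 0 4.95 2.31 -8.8 0 0" --pt "0 0 5.4 2.52 -9.6 0 0" --pt "0 0 5.7 2.7 -10.25 0 0" --pt "0 0 5.85 2.78 -10.55 0 0" --pt "0 0 5.89 2.81 -10.68 0 0" --pt "0 0 5.89 2.81 -10.68 0 0" --pt "0 0 5.89 2.81 -10.68 0 0" --pt "0 0 5.89 2.81 -10.68 0 0"

```text
time_s: 8.67
position: [0.4888, 0.1768, 0.1096]
tcp_rot: [[0.996, 0.092, -0.001], [0.092, -0.996, -0.0], [-0.001, 0.0, -1.0]]
force: [0.5, -0.3, -3.4]
opening: 0.459
grasp_force: 29.8
```

Run:
```python
from h import *
go(.4881,.1779,.032,5.3)
s=read_state(); p=s["position"]; z0=p[2]-.0115; yw=np.arctan2(s["tcp_rot"][1,0],s["tcp_rot"][0,0]); c,q=np.cos(yw),np.sin(yw)
out=[]
for n in("top","side"):
    im,K,E=cap(n); np.savez(n+"1.npz",im=im,K=K,E=E)
    f=lambda x,y,z:proj(K,E,[p[0]+c*x-q*y,p[1]+q*x+c*y,z0+z])
    u=f(.05,0,.014).astype(int); S=6; x0,y0=u[0]-33,u[1]-50
    a=cv2.resize(im[y0:y0+100,x0:x0+66],None,fx=S,fy=S,interpolation=3)
    hsv=cv2.cvtColor(a,cv2.COLOR_BGR2HSV); Y=cv2.inRange(hsv,(12,90,80),(35,255,255))
    for cc in cv2.findContours(Y,0,1)[0]:
        M=cv2.moments(cc)
        if M["m00"]>60:
            w=np.array([M["m10"],M["m01"]])/M["m00"]/S-.4+[x0,y0]; r=ray(K,E,w,z0+.018)[:2]-p[:2]
            print(n,"yellow",M["m00"]/36,w.round(1),"in tool xy mm",np.round([c*r[0]+q*r[1],-q*r[0]+c*r[1]],4)*1e3)
    for pt in((.07,.025,.014),(.07,-.025,.014),(.048,0,.018)):
        k=((f(*pt)-[x0,y0]+.5)*S).astype(int); cv2.circle(a,tuple(int(v) for v in k),3,(0,0,255),1)
    out.append(a)
cv2.imwrite("pics/h1.png",np.hstack(out))
```

```text
t 8.6667 pos [0.4888 0.1768 0.1096] yaw 5.26 F [ 0.5 -0.3 -3.4] open 0.459 gf 29.774723988957703 
 rz -0.01 shift [-0.02 -0.04  2.59] tilt [-0.0007 -0.0003]
top yellow 3.1944444444444446 [214.  243.5] in tool xy mm [-30.9 -43.5]
side yellow 12.708333333333334 [196.9 244.2] in tool xy mm [34.1 97.2]
side yellow 32.81944444444444 [206.5 236.9] in tool xy mm [32.2 63. ]
side yellow 8.73611111111111 [226.7 221.1] in tool xy mm [ 29.2 -16.1]
side yellow 2.0833333333333335 [226. 216.] in tool xy mm [ 44.2 -31.3]
side yellow 5.569444444444445 [246.2 205.6] in tool xy mm [  26.7 -102.1]
```

View pics/h1.png

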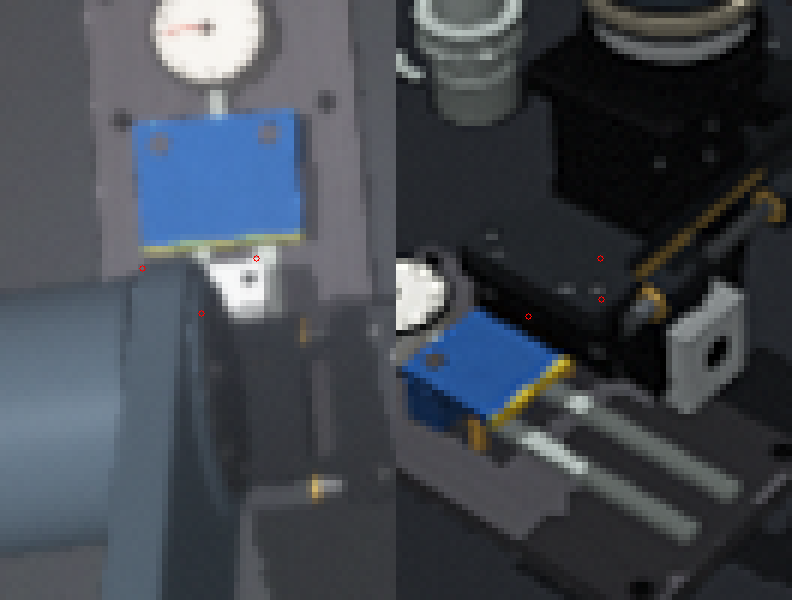

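The body hangs upright in the grip. In the side half its rear face with a bore shows at (705,345), and in the top half the flange front corner shows at about (268,262). The predicted corner is (256,258), so I'll check the offset numerically.

Run:
```python
from h import *
d=np.load("top1.npz"); im,K,E=d["im"],d["K"],d["E"]; p=np.array([.4888,.1768,.1096]); yw=np.radians(5.26);c,q=np.cos(yw),np.sin(yw); z0=p[2]-.0115
f=lambda x,y,z:proj(K,E,[p[0]+c*x-q*y,p[1]+q*x+c*y,z0+z])
u=f(.07,-.025,.014); print("pred corner",u.round(1))
g=cv2.cvtColor(im,cv2.COLOR_BGR2GRAY); x0=int(u[0])-12;y0=int(u[1])-6
print("cols",x0,"rows",y0); print(g[y0:y0+18,x0:x0+22])
```

```text
pred corner [204.2 205.6]
cols 192 rows 199
[[113 114 114 114 113 113 114 114 115 114 114 113 115 113 112 114 113 114
  115 115  85  81]
 [113 112 113 114 113 114 115 115 115 115 114 114 116 115 114 114 114 114
  113 115  85  83]
 [112 113 113 115 114 112 114 115 117 116 119 121 123 124 122 121 121 127
  127 136 100  84]
 [122 121 122 121 123 123 125 125 127 137 142 161 163 163 161 157 155 159
  160 158 113  90]
 [162 165 165 166 163 160 163 161 158 139 134 138 138 152 155 152 126 119
  129 131 116 109]
 [142 138 151 183 179 135 120 119 116 107 117 125 158 199 206 198 135 113
  115 118 115 113]
 [106 119 162 201 198 127 110 111 115 113 119 134 175 214 220 212 142 117
  116 115 113 114]
 [ 85  88 110 153 172 140 140 142 155 159 167 201 226 218 204 203 134 113
  112 114 112 111]
 [ 81  73  72  98 161 227 237 238 238 239 236 238 241 234 189 162 115  94
   93  92  91  93]
 [ 82  67  66  71 126 235 247 248 248 246 214 173 198 232 172 140 109  87
   84  83  82  85]
 [ 84  70  71  71  90 187 241 248 248 245 174 113 162 232 166 137 114  88
   82  83  81  82]
 [ 83  73  77  70  70 113 192 243 248 247 220 184 231 241 169 137 115  89
   82  82  80  81]
 [ 83  72  77  69  63  70 128 236 247 248 245 241 246 244 169 135 116  91
   82  81  80  79]
 [ 80  73  79  69  61  58  87 193 244 248 247 246 246 243 162 135 117  90
   82  79  81  81]
 [ 81  80  81  69  61  56  74 160 239 244 222 212 210 204 135 133 123  92
   82  80  79  81]
 [ 78  81  83  68  58  59  63 107 189 206 188 182 180 175 123 129 124  92
   80  78  78  78]
 [ 75  75  81  66  57  56  63  71 127 165 172 169 155 147 102 101  99  80
   69  69  75  78]
 [ 74  75  82  67  57  54  57  57  82 102 106 106  98  92  72  74  73  65
   63  65  88  82]]
```

```bash
python3 -c "
from h import *
go(.4882,.1783,.036,5.3)"
```

```text
t 8.7667 pos [0.4891 0.1767 0.1098] yaw 5.23 F [ 0.1 -0.2 -3.6] open 0.454 gf 29.774513700976968 
 rz -0.01 shift [-0.02 -0.06  2.46] tilt [-0.0002 -0.0001]
```

Emit:
send_rows --pt "0 0 0 0 -0.06 0.4 0" --pt "0 0 0 0 -0.06 1.0 0" --pt "0 0 0 0 -0.06 1.6 0" --pt "0 0 0 0 -0.06 2.1 0" --pt "0 0 0 0 -0.06 2.35 0" --pt "0 0 0 0 -0.06 2.45 0" --pt "0 0 0 0 -0.06 2.45 0" --pt "0 0 0 0 -0.06 2.45 0"

```text
time_s: 9.43
position: [0.4893, 0.1791, 0.037]
tcp_rot: [[0.996, 0.092, 0.001], [0.092, -0.996, 0.0], [0.001, -0.0, -1.0]]
force: [-0.4, 0.5, -3.9]
opening: 0.457
grasp_force: 29.8
```

Run:
```python
from h import *
go(.4882,.1783,.032,5.3)
im,K,E=cap("side"); u=proj(K,E,[.53,.182,.04]).astype(int)
cv2.imwrite("pics/p1.png",cv2.resize(im[u[1]-35:u[1]+35,u[0]-45:u[0]+45],None,fx=8.5,fy=8.5,interpolation=3)); np.savez("side2.npz",im=im)
```

```text
t 9.4333 pos [0.4893 0.1791 0.037 ] yaw 5.28 F [-0.4  0.5 -3.9] open 0.457 gf 29.774571815505624 
 rz -0.0 shift [-0.04  0.02  0.17] tilt [0.0011 0.0002]
```

View pics/p1.png

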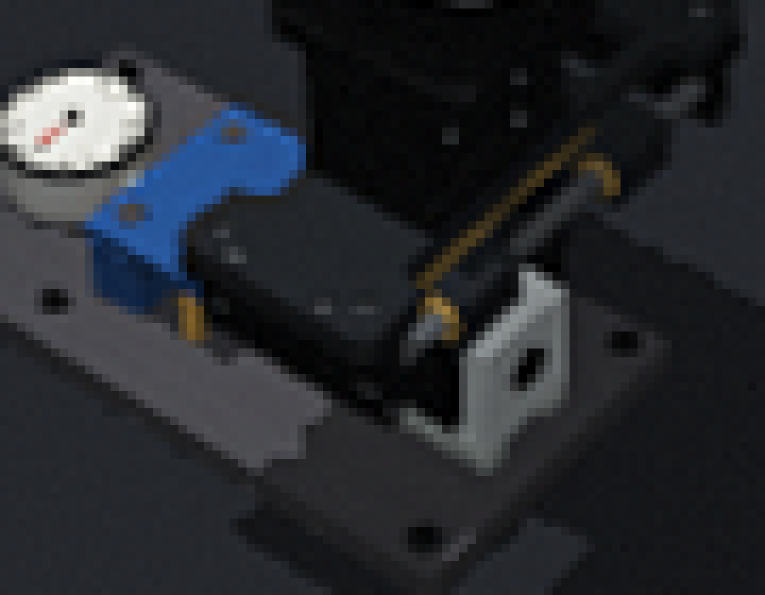

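The body is upright over the rails. Its rear face with the bore is at crop (525,370), the rear lower +y corner at about (485,470), and its front is short of the yellow lip. Checking that corner against the prediction.

Run:
```python
from h import *
d=np.load("side0.npz"); K,E=d["K"],d["E"]; u=proj(K,E,[.53,.182,.04]).astype(int)
px=np.array([485,468])/8.5-.5+[u[0]-45,u[1]-35]; px2=np.array([565,398])/8.5-.5+[u[0]-45,u[1]-35]
t=np.radians(5.3); c,s=np.cos(t),np.sin(t)
for nm,P in(("+y",px),("-y",px2)):
    r=ray(K,E,P,.026)[:2]-[.4893,.1791]; print(nm,"corner rel tool",np.round([c*r[0]+s*r[1],-s*r[0]+c*r[1]],4))
go(.4882,.1783,.032,5.3)
```

```text
+y corner rel tool [-0.0219  0.0263]
-y corner rel tool [-0.0241 -0.0135]
t 9.4833 pos [0.4895 0.1792 0.0373] yaw 5.29 F [ 0.1 -0.9 -4.5] open 0.462 gf 29.77445520926267 
 rz -0.0 shift [-0.05  0.03  0.18] tilt [0.0017 0.0002]
```

Emit:
send_rows --pt "0 0 0 0 0.02 0.05 0" --pt "0 0 0 0 0.02 0.1 0" --pt "0 0 0 0 0.02 0.15 0" --pt "0 0 0 0 0.02 0.18 0" --pt "0 0 0 0 0.02 0.21 0" --pt "0 0 0 0 0.02 0.21 0" --pt "0 0 0 0 0.02 0.21 0"

```text
time_s: 10.07
position: [0.489, 0.1787, 0.032]
tcp_rot: [[0.996, 0.093, 0.001], [0.093, -0.996, 0.0], [0.001, 0.0, -1.0]]
force: [-1.8, -1.5, 9.6]
opening: 0.46
grasp_force: 29.8
```

```bash
python3 -c "
from h import *
go(.4882,.1783,.032,5.3);print(read_state()['moment'])"
```

```text
t 10.0667 pos [0.489  0.1787 0.032 ] yaw 5.32 F [-1.8 -1.5  9.6] open 0.46 gf 29.785908828489482 
 rz 0.0 shift [-0.03  0.01  0.  ] tilt [0.0014 0.0001]
[-0.12594999  0.47644413 -0.02761108]
```

On the rails at the expected height. I'll ease the downward load and slide under the lip.

Emit:
send_rows --pt "0 0 0 0.05 0 -0.06 0" --pt "0 0 0 0.12 0 -0.06 0" --pt "0 0 0 0.2 0 -0.06 0" --pt "0 0 0 0.28 0 -0.06 0" --pt "0 0 0 0.36 0 -0.06 0" --pt "0 0 0 0.44 0 -0.06 0" --pt "0 0 0 0.52 0 -0.06 0" --pt "0 0 0 0.6 0 -0.06 0" --pt "0 0 0 0.68 0 -0.06 0" --pt "0 0 0 0.7 0 -0.06 0" --pt "0 0 0 0.7 0 -0.06 0"

```text
time_s: 10.98
position: [0.5106, 0.1807, 0.0321]
tcp_rot: [[0.996, 0.092, 0.002], [0.092, -0.996, 0.0], [0.002, -0.0, -1.0]]
force: [-1.2, -0.7, 1.1]
opening: 0.46
grasp_force: 29.8
```

```bash
python3 -c "
from h import *
go(.538,.1829,.032,5.3);print(read_state()['moment'])"
```

```text
t 10.9833 pos [0.5106 0.1807 0.0321] yaw 5.3 F [-1.2 -0.7  1.1] open 0.46 gf 29.771685674786568 
 rz 0.0 shift [0.92 0.01 0.  ] tilt [0.0017 0.0003]
[0.03601141 0.27838019 0.01161632]
```

Emit:
send_rows --pt "0 0 0 0.06 0 0 0" --pt "0 0 0 0.13 0 0 0" --pt "0 0 0 0.2 0 0 0" --pt "0 0 0 0.27 0 0 0" --pt "0 0 0 0.34 0 0 0" --pt "0 0 0 0.41 0 0 0" --pt "0 0 0 0.48 0 0 0" --pt "0 0 0 0.54 0 0 0" --pt "0 0 0 0.54 0 0 0" --pt "0 0 0 0.54 0 0 0"

```text
time_s: 11.82
position: [0.5268, 0.1822, 0.0321]
tcp_rot: [[0.996, 0.092, 0.002], [0.092, -0.996, 0.0], [0.002, -0.0, -1.0]]
force: [-1.5, 0.1, 1.0]
opening: 0.455
grasp_force: 29.8
```

```bash
python3 -c "
from h import *
go(.538,.1829,.032,5.3);print(read_state()['moment'])"
```

```text
t 11.8167 pos [0.5268 0.1822 0.0321] yaw 5.3 F [-1.5  0.1  1. ] open 0.455 gf 29.769715117290616 
 rz 0.0 shift [0.37 0.01 0.  ] tilt [0.0021 0.0003]
[0.05790682 0.2305839  0.03295896]
```

Emit:
send_rows --pt "0 0 0 0.03 0 0 0" --pt "0 0 0 0.06 0 0 0" --pt "0 0 0 0.09 0 0 0" --pt "0 0 0 0.12 0 0 0" --pt "0 0 0 0.15 0 0 0" --pt "0 0 0 0.18 0 0 0" --pt "0 0 0 0.21 0 0 0" --pt "0 0 0 0.24 0 0 0" --pt "0 0 0 0.26 0 0 0" --pt "0 0 0 0.26 0 0 0"

```text
time_s: 12.65
position: [0.531, 0.1826, 0.032]
tcp_rot: [[0.996, 0.093, -0.005], [0.093, -0.996, -0.001], [-0.005, 0.0, -1.0]]
force: [-7.7, -0.7, 7.2]
opening: 0.454
grasp_force: 29.8
```

Emit:
send_rows --pt "0 0 0 0.02 0 0 0" --pt "0 0 0 0.04 0 0 0" --pt "0 0 0 0.06 0 0 0" --pt "0 0 0 0.08 0 0 0" --pt "0 0 0 0.1 0 0 0" --pt "0 0 0 0.1 0 0 0" --pt "0 0 0 0.1 0 0 0"

```text
time_s: 13.23
position: [0.533, 0.1828, 0.032]
tcp_rot: [[0.996, 0.093, -0.007], [0.093, -0.996, -0.001], [-0.007, 0.0, -1.0]]
force: [-7.7, -0.6, 8.5]
opening: 0.455
grasp_force: 29.8
```

Emit:
send_rows --pt "0 0 0 0.02 0 0 0" --pt "0 0 0 0.04 0 0 0" --pt "0 0 0 0.06 0 0 0" --pt "0 0 0 0.08 0 0 0" --pt "0 0 0 0.1 0 0 0" --pt "0 0 0 0.12 0 0 0" --pt "0 0 0 0.12 0 0 0" --pt "0 0 0 0.12 0 0 0"

```text
time_s: 13.9
position: [0.5355, 0.183, 0.032]
tcp_rot: [[0.996, 0.093, -0.009], [0.093, -0.996, -0.001], [-0.009, 0.001, -1.0]]
force: [-10.2, -1.8, 9.6]
opening: 0.458
grasp_force: 29.8
```

```bash
python3 -c "
from h import *
go(.538,.1829,.032,5.3);print(read_state()['moment'])"
```

```text
t 13.9 pos [0.5355 0.183  0.032 ] yaw 5.33 F [-10.2  -1.8   9.6] open 0.458 gf 29.809236908331513 
 rz 0.01 shift [0.08 0.01 0.  ] tilt [-0.0093 -0.0014]
[-0.35606996  1.46651761 -0.06619829]
```

Emit:
send_rows --pt "0 0 0 0.02 0 0 0" --pt "0 0 0 0.04 0 0 0" --pt "0 0 0 0.06 0 0 0" --pt "0 0 0 0.08 0 0 0" --pt "0 0 0 0.1 0 0 0" --pt "0 0 0 0.1 0 0 0" --pt "0 0 0 0.1 0 0 0"

```text
time_s: 14.48
position: [0.5375, 0.1831, 0.032]
tcp_rot: [[0.996, 0.093, -0.011], [0.093, -0.996, -0.002], [-0.011, 0.001, -1.0]]
force: [-11.2, -2.0, 11.2]
opening: 0.458
grasp_force: 29.8
```

Emit:
send_rows --pt "0 0 0 0.02 0 0 0" --pt "0 0 0 0.04 0 0 0" --pt "0 0 0 0.06 0 0 0" --pt "0 0 0 0.06 0 0 0" --pt "0 0 0 0.06 0 0 0"

```text
time_s: 14.9
position: [0.5384, 0.183, 0.032]
tcp_rot: [[0.996, 0.092, -0.013], [0.092, -0.996, -0.002], [-0.013, 0.001, -1.0]]
force: [-13.0, -1.9, 12.3]
opening: 0.455
grasp_force: 29.9
```

Emit:
send_rows --pt "0 0 0 0.02 0 0 0" --pt "0 0 0 0.04 0 0 0" --pt "0 0 0 0.06 0 0 0" --pt "0 0 0 0.08 0 0 0" --pt "0 0 0 0.08 0 0 0" --pt "0 0 0 0.08 0 0 0"

```text
time_s: 15.4
position: [0.5385, 0.183, 0.032]
tcp_rot: [[0.996, 0.092, -0.018], [0.092, -0.996, -0.003], [-0.018, 0.001, -1.0]]
force: [-16.4, -2.8, 15.0]
opening: 0.46
grasp_force: 30.0
```

The TCP has stopped against the pads. I'll take out the 1° compliance pitch and add a little push.

Emit:
send_rows --pt "0 0.05 0 0.01 0 0 0" --pt "0 0.1 0 0.02 0 0 0" --pt "0 0.15 0 0.03 0 0 0" --pt "0 0.2 0 0.04 0 0 0" --pt "0 0.2 0 0.04 0 0 0" --pt "0 0.2 0 0.04 0 0 0" --pt "0 0.2 0 0.04 0 0 0"

```text
time_s: 15.98
position: [0.5387, 0.1831, 0.0319]
tcp_rot: [[0.996, 0.092, -0.003], [0.092, -0.996, -0.001], [-0.003, 0.001, -1.0]]
force: [-16.4, -3.4, 17.8]
opening: 0.458
grasp_force: 30.0
```

Run:
```python
from h import *
go(.538,.1829,.032,5.3);print(read_state()['moment'])
out=[]
for n in("top","side"):
    im,K,E=cap(n); u=proj(K,E,[.60,.187,.045] if n=="top" else [.57,.187,.045]).astype(int); out.append(cv2.resize(im[u[1]-37:u[1]+37,u[0]-33:u[0]+33],None,fx=6,fy=6,interpolation=3))
cv2.imwrite("pics/home.png",np.hstack(out))
```

```text
t 15.9833 pos [0.5387 0.1831 0.0319] yaw 5.27 F [-16.4  -3.4  17.8] open 0.458 gf 29.957303619012237 
 rz -0.01 shift [-0.02  0.   -0.  ] tilt [-0.003  -0.0011]
[-0.43316179  3.08774567 -0.20373896]
```

View pics/home.png

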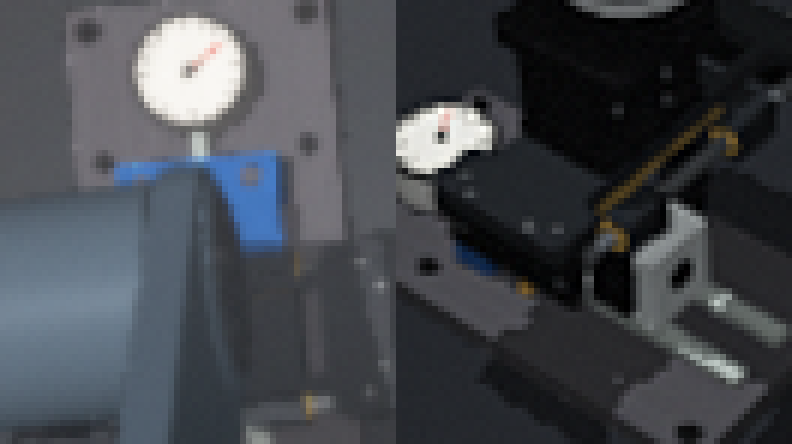

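The dial needle has swung from pointing left to up-right and the body is square under the lip. A firmer push should confirm the hard stop.

Emit:
send_rows --pt "0 0.02 0 0.03 0 -0.02 0" --pt "0 0.04 0 0.06 0 -0.04 0" --pt "0 0.06 0 0.09 0 -0.06 0" --pt "0 0.08 0 0.12 0 -0.06 0" --pt "0 0.08 0 0.12 0 -0.06 0" --pt "0 0.08 0 0.12 0 -0.06 0" --pt "0 0.08 0 0.12 0 -0.06 0" --pt "0 0.08 0 0.12 0 -0.06 0" --pt "0 0.08 0 0.12 0 -0.06 0"

```text
time_s: 16.83
position: [0.5388, 0.183, 0.032]
tcp_rot: [[0.996, 0.092, -0.004], [0.092, -0.996, -0.002], [-0.004, 0.001, -1.0]]
force: [-18.7, -3.5, 12.2]
opening: 0.456
grasp_force: 29.9
```

Emit:
send_rows --pt "0 0 0 0 0 0 0" --pt "0 0 0 0 0 0 0" --pt "0 0 0 0 0 0 0" --pt "0 0 0 0 0 0 0" --pt "0 0 0 0 0 0 0" --pt "0 0 0 0 0 0 0"

```text
time_s: 17.33
position: [0.5388, 0.183, 0.032]
tcp_rot: [[0.996, 0.092, -0.004], [0.092, -0.996, -0.002], [-0.004, 0.001, -1.0]]
force: [-19.7, -5.2, 11.7]
opening: 0.457
grasp_force: 29.9
```

```bash
python3 -c "
from h import *
go(.538,.1829,.032,5.3); print(bot.hand_in())"
```

```text
t 17.3333 pos [0.5388 0.183  0.032 ] yaw 5.3 F [-19.7  -5.2  11.7] open 0.457 gf 29.933955087326467 
 rz 0.0 shift [-0.03  0.   -0.  ] tilt [-0.0036 -0.0015]
the job is handed in; nothing more can be done
None
```

I handed the job in with the plug pressed to its hard stop and the middle-sized valve body still gripped and pushed against the pads at about 20 N; the hand-in call gave no verdict.

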